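# Pump the wafer jar's lid until its indicator pin stands out

### The arm

A 6-joint arm with a two-finger parallel gripper is mounted at the origin on the work surface. World frame = base frame: x ahead of the robot, y to its left, z up, the work surface at z = 0. Lengths are in mm, angles in degrees, forces in N, time in s.
With the tool pointing down it reaches from about 300 to 850 mm from the base axis. Payload 4.2 kg.
Tool frame: the origin (TCP) lies on the centre line of the jaws, within the pads' length; the fingertips stand 11 mm ahead of it and the grasp point (between the pads) lies 8 mm behind it; z points along the fingers, y is the line along which they close (so a half turn about z gives the same grasp; the last joint's range is limited). The gripper opens to 91 mm and grips with 3 to 60 N. Pads are 32 mm wide; open, the fingers measure 118 mm over their backs; the gripper's body (76 mm by 178 mm) begins 60 mm behind the grasp point.
Start: joints at [-77.578, 18.312, 89.639, -0, 72.044, -1.146], TCP at [134.893, -558.969, 224.976] pointing down, gripper open.
Joint ranges: [-177.97, 177.97], [-48.28, 115.42], [12.27, 149.76], [-77.06, 257.06], [2.81, 150.46], [-146.56, 146.56]. Speed limits (degrees/s): [147.25, 147.25, 180, 180, 180, 180].

### API

Orientations are given as [roll, pitch, yaw] about the fixed x, y, z axes, in that order (R = Rz(yaw) Ry(pitch) Rx(roll)).
In Python, from workcell import env, grab_frame, camera_model, models gives the robot as it stands.
- The arm moves only by the shell command python3 -m crank 'ROWS' [FORCE]. ROWS is text: rows parted by semicolons, each of 7 numbers parted by spaces: the closure, from -1 (fully open) to 1 (shut), so that 0 is half open, then the shift along the tool's x, y, z in mm, then the turn, a rotation vector about the tool's x, y, z in degrees. A call has 1 to 10 rows; each row shifts and turns the commanded pose from where the row before left it, along the tool's axes as they then stand; what a row does not reach is not made up. A row lasts 1/8 s, in which the tool goes at most 62.5 mm and 10.7 degrees, less where a joint would pass 70% of its speed; a pose out of reach is approached as far as the arm can. A call is refused whole if a number of a shift passes 62.5 or a number of a turn 10.7, either way. A call with a gripper value outside its range is refused whole. The fingers move at their own pace and stop on an object; FORCE is the grip in N (left out, the last holds). Time passes only in rows, so rows that do not move let the fingers close. It gives the time, the measured TCP pose, the force, the opening and the grip force at its end, in the units of the state.
- env.state(): the state, without advancing time (a new reading comes with each control period).
- grab_frame(name): name is "side" or "top" or "wrist"; returns the picture (420x560x3 uint8, blue, green, red); there is no depth.
- camera_model(name): a dict with "K" (3x3 intrinsics, pixels), "R" (3x3) and "t" (3): a world point X has camera coordinates R X + t; the wrist camera has in their place "mount" (4x4, takes a point from camera to tool coordinates, whose origin is the TCP and whose axes are the flange's). Camera axes: x right, y down, z forward; pixel columns grow to the right and rows downward; lengths in mm; the calibration is good to about 2 mm. The wrist camera is an equidistant fisheye: a pixel r from the principal point sees the ray r / f radians off the axis. A picture is of the moment at which its call begins: read the wrist's pose just before it. camera_model takes no time and is no camera call.
- env.job_done(): hands the job in; it is judged then, once.
Trained networks look in the newest picture that a camera, given by its name, has taken for a name from the list of things; names that differ only in an ending like _2 or _b are one class to them, and where a whole thing is asked for, a point or a joint stands for the part that bears it (a point fixed in the world has none). Each returns a list of dicts, best first, with "p" (0 to 1); they miss things now and then, are a little off and sometimes report something else, mostly with a low value. They report only what shows in the picture. A call takes as long as a camera call.
- models.search_frame(name, camera): "point" ([x, y, z] in mm, in world coordinates, good to about 4 mm: the middle of the surface that is visible of it).
The state is a dict: "time_s": time; "qpos": joint angles; "qvel": joint speeds; "effort": joint torques, N m; "ee_pos": TCP position; "ee_rot": TCP orientation; "force": force on the tool from outside, world axes, zero at the start; "torque": the same for the moment, N m; "gripper_width": finger opening in mm; "gripper_force": force on a finger pad.
Only numpy, scipy, OpenCV 4.12 (cv2) and the standard library are available. Lean on these libraries where they do the work, as an engineer would, in place of code of your own. Each camera call takes 0.05 s, during which the arm holds its last target. There are 200 camera calls.

### The job

Two wafer jars with pump lids stand on the shelf, and one of them already has its indicator pin standing well out of the lid. On the jar whose pin is still down, press the plunger knob all the way down from above with the fingertips and let it spring all the way up, again and again, until its pin has popped fully out like the other jar's, and then leave the knob up and take the hand away. Do not grip the knob by its sides or lift, push along or tip the jar, do not touch the pin, and leave the other jar and the toys and things around alone.

Things in the scene. Friction and masses are not known exactly. Their poses are not given: they have to be found in the camera images.
- jar: the jar to pump, loose, about 0.8 kg: pale frosted glass 100 mm in diameter, 85 mm tall; wooden pump lid 106 mm in diameter up to 130 mm above the shelf. Origin at the centre of its underside, z up; plunger on its axis, indicator pin 40 mm from the axis along the jar's +x. Its twin differs only in that its pin is already out; either may stand on the left or the right
- jar_knob_top (a point): centre of the flat top of this jar's plunger knob: a black round knob, top face 32 mm across, standing 190 mm above the shelf when up, 174 mm when fully down; 14 mm thick on a 14 mm steel stem
- jar_plunger (a joint): how far this plunger is pressed, m: 0 up, 0.016 fully down at its stop. A spring pushes up with 6 N at the top, 9 N at the bottom, and returns it in about 0.3 s once let go. A press of 14.5 mm or more and then a full return raises the pin, during the return, by a notch of about 8 mm (the first 6 to 10 mm); shorter presses may do nothing; extra strokes when the pin is out do no harm
- jar_pin (a joint): how far this jar's indicator pin has risen out of its lid, m: starts at 0 to 0.004 (down), 0.040 to 0.0435 when popped fully out, after about five full strokes; it stays where it has been raised
- jar_pin_top (a point): centre of the top of this jar's indicator pin, a white pin 12 mm thick with an 18 mm cap, upright; 4 mm above the lid when the joint reads 0, about 45 mm above it (175 mm above the shelf) when fully out
- jar_pin_cap: the same pin, for touch; origin 3 mm under its top
- jar_collar: the widened sides of this jar's knob (36 mm across, from 5 mm below the knob's top face downwards) and the stem under it: not to be gripped. It moves with the plunger; its origin is on the jar's axis at the jar's underside when the plunger is up
- other: the twin jar, same sizes and same frame, its pin already fully out: to be left alone
- other_knob_top (a point): centre of the top of the twin jar's knob, as above
- other_plunger (a joint): how far the twin's plunger is pressed, m (0 up)
- other_pin_top (a point): centre of the top of the twin's pin, 46 mm above its lid
- dumper: loose die-cast toy dumper, about 105 x 50 mm, 55 mm tall, between the jars; origin at the middle of its underside
- screw_jar: loose small glass jar with a plain screw lid and no plunger, 72 mm in diameter, 100 mm tall, behind; origin at the middle of its underside
- bus: loose wooden toy bus, 115 x 52 mm, 56 mm tall, behind; origin at the middle of its underside
- mug: loose mug, 76 mm across, 85 mm tall, to the right; origin at the middle of its underside
- car: loose wooden toy car, 85 x 40 mm, 45 mm tall, to the left; origin at the middle of its underside

How it is judged (in metres and radians):
On the way, in this order (a step that is already met when the one before it is completed fails the run):
1. the plunger has been pressed down (value of joint jar_plunger above 0.013 m).
2. the pin is more than half out (value of joint jar_pin above 0.022 m), for 0.05 s.
3. the pin is fully out (value of joint jar_pin above 0.038 m), for 0.1 s.
At the end, for the whole second after the job is handed in: the pin stands at least 38 mm out (about 41 mm is fully out) and the plunger is back up (within 3 mm); the jar stands upright and at rest within 25 mm of where it stood; the twin jar and the five loose bystanders are within 20 mm of where they stood, the twin's plunger up (value of joint jar_pin above 0.038 m and value of joint each of jar_plunger, other_plunger below 0.003 m and height (world z) of jar below 0.004 m and angle between each of jar, other's own z axis and vertical below 0.06 rad and distance of jar from where it was at the start of the episode below 0.025 m and linear speed of jar below 0.01 m/s and distance of each of other, dumper, screw_jar, bus, mug, car from where it was at the start of the episode below 0.02 m); the robot touches nothing.
It fails at once if the jar is lifted off the shelf (over 8 mm), pushed along by more than 25 mm or tipped by more than 0.15 rad (height (world z) of jar above 0.008 m or distance of jar from where it was at the start of the episode above 0.025 m or angle between jar's own z axis and vertical above 0.15 rad).
It fails at once if the knob is gripped by its sides or stem (over 4 N) (contact force between jar_collar and the fingers above 4 N).
It fails at once if the pin is touched (over 0.5 N) (contact force between jar_pin_cap and the fingers above 0.5 N or contact force between jar_pin_cap and the arm above 0.5 N).
It fails at once if the twin jar is pumped, or moved by more than 20 mm (value of joint other_plunger above 0.005 m or distance of other from where it was at the start of the episode above 0.02 m).
It fails at once if a toy, the mug or the small jar is moved by more than 20 mm (distance of any of dumper, screw_jar, bus, mug, car from where it was at the start of the episode above 0.02 m).
It also fails if it takes over 42 s, if anything falls off the work surface, if the arm or the gripper's body presses on something with over 40 N, if the wrist force passes 120 N, or if a joint passes its speed limit or range.

## Working session

There is one attempt and no reset: what is moved stays moved. The work goes in short steps, Python scripts to look and compute and a shell command to move; the robot and the scene stay as the last step left them, time stands still between calls to the robot, and variables do not carry over. Pictures are saved under pics/ and viewed, at most 10 in all, crops included, and the job is handed in when it is done.

```bash
mkdir -p pics
python3 - <<'E'
from workcell import env, grab_frame, camera_model, models
import cv2,numpy as np
s=env.state(); print(s['time_s'],s['ee_pos'],s['ee_rot'],s['gripper_width'])
for c in('side','top'):
    cv2.imwrite(f'pics/{c}0.png',grab_frame(c))
    m=camera_model(c); print(c,np.round(-np.array(m['R']).T@np.array(m['t'])))
    for n in('jar','other','jar_knob_top','other_knob_top','jar_pin_top','other_pin_top'):
        for d in models.search_frame(n,c)[:2]:
            X=np.array(d['point']); p=np.array(m['K'])@(np.array(m['R'])@X+m['t']); print(c,n,round(d['p'],2),np.round(X),np.round(p[:2]/p[2]))
E
```

```text
0.0 [ 134.75971666 -558.47624469  224.09687498] [-1.79895532e+02 -1.66038056e-03  1.35644402e+01] 91.27551255599204
side [  35.  827. 1083.]
side jar 0.88 [466. 218. 127.] [270. 279.]
side other 0.88 [ 535. -165.  116.] [320. 195.]
side jar_knob_top 0.69 [474. 201. 187.] [271. 259.]
side jar_knob_top 0.58 [ 544. -182.  186.] [321. 175.]
side other_knob_top 0.66 [ 543. -181.  183.] [321. 176.]
side jar_pin_top 0.49 [476. 201. 185.] [271. 259.]
side other_pin_top 0.39 [ 533. -223.  159.] [330. 176.]
side other_pin_top 0.18 [472. 201. 189.] [272. 259.]
top [ 353.   -7. 1436.]
top jar 0.71 [470. 190. 128.] [207. 250.]
top other 0.97 [ 541. -185.  132.] [342. 224.]
top jar_knob_top 0.46 [482. 194. 188.] [203. 244.]
top other_knob_top 0.7 [ 543. -188.  192.] [346. 220.]
top other_knob_top 0.31 [528.   7.  19.] [273. 234.]
top other_pin_top 0.45 [ 532. -227.  171.] [359. 225.]
```

Run:
```python
import cv2,numpy as np
a=cv2.imread('pics/side0.png')[130:340,200:400];b=cv2.imread('pics/top0.png')[170:310,150:400]
r=lambda x:cv2.resize(x,(400,420),interpolation=3)
cv2.imwrite('pics/c0.png',np.hstack([r(a),cv2.resize(b,(400,420),interpolation=3)]))
```

```text
(no output)
```

View pics/c0.png

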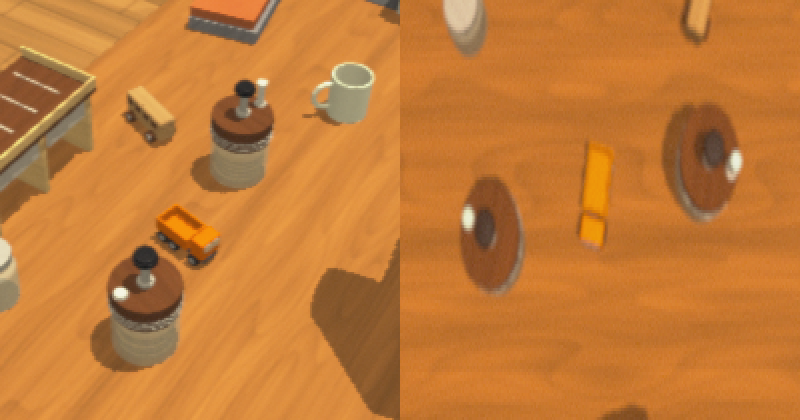

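The left jar (side crop knob 145,257; pin cap 120,294 low) has its pin down. The right one has its pin out. Next: raise, close, and swing over towards the left jar at about (478,197).

```bash
python3 -m crank '1 0 0 -48 0 0 0;1 0 0 -48 0 0 0;1 30 -38.5 0 0 0 0;1 30 -38.5 0 0 0 0;1 30 -38.5 0 0 0 0;1 30 -38.5 0 0 0 0;1 30 -38.5 0 0 0 0;1 30 -38.5 0 0 0 0;1 30 -38.5 0 0 0 0;1 30 -38.5 0 0 0 0' 20; python3 -m crank '1 30 -38.5 0 0 0 0;1 30 -38.5 0 0 0 0;1 30 -38.5 0 0 0 0;1 30 -38.5 0 0 0 0;1 30 -38.5 0 0 0 0;1 30 -38.5 0 0 0 0;1 30 -38.5 0 0 0 0;1 30 -38.5 0 0 0 0;1 30 -38.5 0 0 0 0;1 0 0 0 0 0 0'
python3 - <<'E'
from workcell import env, grab_frame, camera_model, models
import cv2,numpy as np
s=env.state(); print(s['time_s'],s['ee_pos'],s['ee_rot'],s['gripper_width'],np.round(s['force'],2))
m=camera_model('wrist'); print(m)
cv2.imwrite('pics/w1.png',grab_frame('wrist'))
for n in('jar_knob_top','jar_pin_top','jar'):
    for d in models.search_frame(n,'wrist')[:2]: print(n,round(d['p'],2),np.round(d['point'],1))
E
```

```text
time_s: 1.95
ee_pos: [296.3, -201.8, 321.2]
ee_rot: [180.0, -0.1, 13.5]
force: [0.5, -0.7, 0.5]
gripper_width: 0.3
gripper_force: 0.0
time_s: 3.2
ee_pos: [477.9, 199.4, 320.0]
ee_rot: [-180.0, 0.0, 13.8]
force: [-0.7, -0.5, -0.1]
gripper_width: 0.1
gripper_force: 0.0
3.2 [477.90803051 199.35620078 320.040283  ] [-1.79984709e+02  4.58780677e-02  1.37693204e+01] 0.0717965803203669 [-0.67 -0.48 -0.12]
{'K': array([[325.1922621 ,   0.        , 277.94606755],
       [  0.        , 325.1922621 , 207.34785776],
       [  0.        ,   0.        ,   1.        ]]), 'mount': array([[ 5.39967988e-04, -9.67101128e-01, -2.54391659e-01,
         7.30601868e+01],
       [ 9.99999623e-01,  6.95135208e-04, -5.20057378e-04,
         2.48517695e-01],
       [ 6.79784676e-04, -2.54391283e-01,  9.67101139e-01,
        -1.60477569e+02],
       [ 0.00000000e+00,  0.00000000e+00,  0.00000000e+00,
         1.00000000e+00]])}
jar_knob_top 0.92 [476.9 201.2 193.5]
jar_pin_top 0.47 [493.8 235.8 136.2]
jar 0.79 [483.  200.2 131.5]
```

View pics/w1.png

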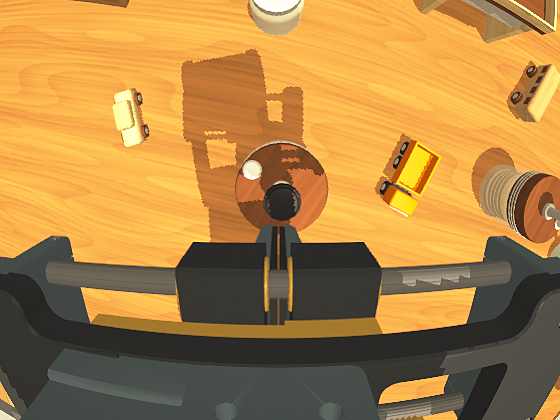

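The wrist view shows the pin-down jar with its knob at about (282,202) and its pin cap at (252,170). The shut fingertips are just below the knob in the image. I'll turn those pixels into positions.

Run:
```python
from workcell import env, camera_model
import cv2,numpy as np
from scipy.spatial.transform import Rotation as Ro
s=env.state(); m=camera_model('wrist'); K=m['K'];M=m['mount']
R=Ro.from_euler('xyz',s['ee_rot'],degrees=True).as_matrix(); p=np.array(s['ee_pos'])
def px(u,v,z):
    d=np.array([u-K[0,2],v-K[1,2]]);r=np.hypot(*d);t=r/K[0,0]
    ray=R@M[:3,:3]@np.array([*(np.sin(t)*d/r),np.cos(t)]);o=R@M[:3,3]+p
    return o+ray*(z-o[2])/ray[2]
im=cv2.imread('pics/w1.png');g=im[165:224,255:312].max(2)<60
n,l,st,c=cv2.connectedComponentsWithStats(g.astype(np.uint8)); i=1+st[1:,4].argmax()
print(st[i],c[i]+[255,165])
X=px(*(c[i]+[255,165]),186);print('knob',X,R.T@(X-p));X=px(282,202,190);print(X,R.T@(X-p));print('pin',px(252,170,136))
cv2.imwrite('pics/k.png',cv2.resize(im[150:240,230:330],(800,600),interpolation=2)[:600])
```

```text
[  9  18  33  38 892] [280.56502242 201.40022422]
knob [478.28107144 193.69362395 186.        ] [  1.07114273   2.53005672 135.07780626]
[478.9784408  192.53108849 190.        ] [  1.47650877   3.82534899 131.07834267]
pin [493.08685847 228.43789987 136.        ]
```

View pics/k.png

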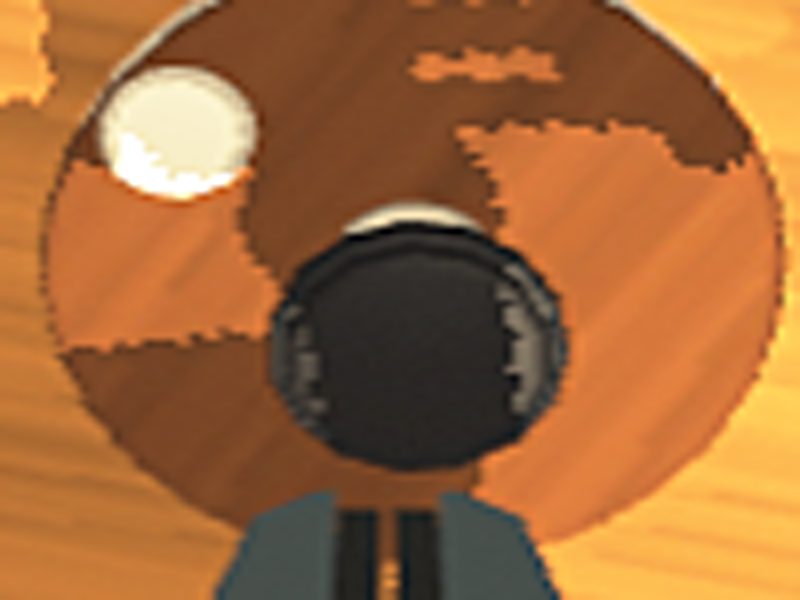

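```bash
python3 -m crank '1 0.5 3.5 38 0 0 0;1 0 0 38 0 0 0;1 0 0 34 0 0 0;1 0 0 0 0 0 0'; python3 -m crank '1 0 0 8 0 0 0;1 0 0 8 0 0 0;1 0 0 4 0 0 0;1 0 0 0 0 0 0'
```

```text
time_s: 3.9
ee_pos: [476.6, 191.9, 209.3]
ee_rot: [179.9, 0.3, 13.5]
force: [-0.4, 0.7, 0.4]
gripper_width: 0.3
gripper_force: 0.0
time_s: 4.4
ee_pos: [479.6, 193.7, 192.9]
ee_rot: [180.0, -0.2, 13.6]
force: [-0.7, -1.5, 5.8]
gripper_width: 0.9
gripper_force: 3.5
```

```bash
python3 -m crank '1 0 0 3 0 0 0;1 0 0 0 0 0 0';python3 -m crank '1 0 0 3 0 0 0;1 0 0 0 0 0 0';python3 -m crank '1 0 0 2 0 0 0;1 0 0 0 0 0 0'
```

```text
time_s: 4.65
ee_pos: [479.6, 193.7, 190.2]
ee_rot: [180.0, -0.2, 13.6]
force: [-0.0, -1.2, 8.1]
gripper_width: 0.3
gripper_force: 3.7
time_s: 4.9
ee_pos: [479.6, 193.7, 187.3]
ee_rot: [180.0, -0.2, 13.6]
force: [-1.8, -1.5, 8.2]
gripper_width: 0.5
gripper_force: 4.0
time_s: 5.15
ee_pos: [479.6, 193.7, 185.4]
ee_rot: [180.0, -0.3, 13.6]
force: [-1.1, -0.8, 8.3]
gripper_width: 0.7
gripper_force: 4.3
```

```bash
python3 -m crank '1 0 0 1.5 0 0 0;1 0 0 0 0 0 0';python3 -m crank '1 0 0 1 0 0 0;1 0 0 0 0 0 0'
```

```text
time_s: 5.4
ee_pos: [479.7, 193.7, 185.3]
ee_rot: [180.0, -0.3, 13.6]
force: [-2.8, -2.0, 15.2]
gripper_width: 0.4
gripper_force: 7.7
time_s: 5.65
ee_pos: [479.7, 193.7, 185.2]
ee_rot: [180.0, -0.3, 13.6]
force: [-5.0, -3.3, 20.6]
gripper_width: 0.2
gripper_force: 10.3
```

The stop is reached, with the force jumping at TCP z 185. Now full release and the next stroke.

```bash
python3 -m crank '1 0 0 -12 0 0 0;1 0 0 -12 0 0 0;1 0 0 0 0 0 0;1 0 0 0 0 0 0;1 0 0 0 0 0 0'
python3 - <<'E'
from workcell import env, grab_frame, camera_model, models
import cv2
for c in('side','wrist'):
    f=grab_frame(c); cv2.imwrite(f'pics/{c}2.png',f)
    print([(round(d['p'],2),d['point']) for d in models.search_frame('jar_pin_top',c)[:2]])
E
python3 -m crank '1 0 0 12 0 0 0;1 0 0 8 0 0 0;1 0 0 3.5 0 0 0;1 0 0 0 0 0 0;1 0 0 0 0 0 0'
```

```text
time_s: 6.28
ee_pos: [478.1, 193.5, 203.7]
ee_rot: [180.0, 0.1, 13.6]
force: [0.1, 1.0, -0.1]
gripper_width: 0.4
gripper_force: 0.0
[]
[(0.89, [493.5, 234.7, 143.2]), (0.24, [512.5, 431.1, 31.4])]
time_s: 7.1
ee_pos: [479.4, 194.0, 185.2]
ee_rot: [-180.0, -0.3, 13.6]
force: [-4.6, -2.4, 24.6]
gripper_width: 0.4
gripper_force: 12.2
```

```bash
for i in 1; do :; done; python3 -m crank '1 0 0 -13 0 0 0;1 0 0 -13 0 0 0;1 0 0 0 0 0 0;1 0 0 0 0 0 0;1 0 0 0 0 0 0;1 0 0 12 0 0 0;1 0 0 10 0 0 0;1 0 0 3.5 0 0 0;1 0 0 0 0 0 0;1 0 0 0 0 0 0'
python3 -m crank '1 0 0 -13 0 0 0;1 0 0 -13 0 0 0;1 0 0 0 0 0 0;1 0 0 0 0 0 0;1 0 0 0 0 0 0;1 0 0 12 0 0 0;1 0 0 10 0 0 0;1 0 0 3.5 0 0 0;1 0 0 0 0 0 0;1 0 0 0 0 0 0'
python3 -m crank '1 0 0 -13 0 0 0;1 0 0 -13 0 0 0;1 0 0 0 0 0 0;1 0 0 0 0 0 0'
python3 - <<'E'
from workcell import env, grab_frame, camera_model, models
import cv2
print(env.state()['ee_pos'])
for c in('side','wrist'):
    f=grab_frame(c); cv2.imwrite(f'pics/{c}3.png',f)
    print([(round(d['p'],2),d['point']) for d in models.search_frame('jar_pin_top',c)[:2]])
E
```

```text
time_s: 8.35
ee_pos: [479.3, 194.0, 185.1]
ee_rot: [-180.0, -0.3, 13.6]
force: [-5.1, -2.0, 23.7]
gripper_width: 0.4
gripper_force: 12.0
time_s: 9.6
ee_pos: [479.3, 194.0, 185.2]
ee_rot: [-180.0, -0.2, 13.6]
force: [-3.6, -2.1, 21.5]
gripper_width: 0.3
gripper_force: 10.6
time_s: 10.1
ee_pos: [478.0, 193.5, 207.1]
ee_rot: [180.0, 0.1, 13.6]
force: [1.0, 0.4, 0.6]
gripper_width: 0.7
gripper_force: 0.0
[477.96735487 193.45068011 207.12759309]
[]
[(0.93, [491.8, 233.0, 171.0])]
```

View pics/wrist3.png

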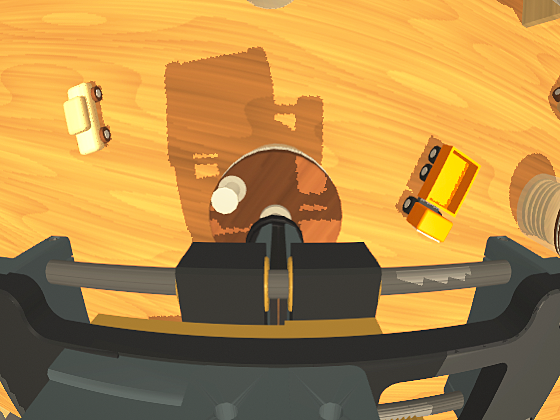

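The pin cap has risen well out, now at (225,200), with z about 171. Extra strokes are harmless, so I'll do three more, then retreat.

```bash
python3 -m crank '1 0 0 12 0 0 0;1 0 0 10 0 0 0;1 0 0 2.5 0 0 0;1 0 0 0 0 0 0;1 0 0 0 0 0 0;1 0 0 -13 0 0 0;1 0 0 -12 0 0 0;1 0 0 0 0 0 0;1 0 0 0 0 0 0;1 0 0 0 0 0 0'
python3 -m crank '1 0 0 12 0 0 0;1 0 0 10 0 0 0;1 0 0 3 0 0 0;1 0 0 0 0 0 0;1 0 0 0 0 0 0;1 0 0 -13 0 0 0;1 0 0 -12 0 0 0;1 0 0 0 0 0 0;1 0 0 0 0 0 0;1 0 0 0 0 0 0'
python3 -m crank '1 0 0 12 0 0 0;1 0 0 10 0 0 0;1 0 0 3 0 0 0;1 0 0 0 0 0 0;1 0 0 0 0 0 0'
python3 -m crank '1 0 0 -13 0 0 0;1 0 0 -12 0 0 0;1 0 0 0 0 0 0;1 0 0 0 0 0 0;1 0 0 -30 0 0 0;1 0 0 -40 0 0 0;1 0 0 -40 0 0 0;1 -40 0 0 0 0 0;1 -40 0 0 0 0 0;1 -40 0 0 0 0 0'
python3 - <<'E'
from workcell import env, grab_frame, camera_model, models
import cv2,numpy as np
print(env.state()['ee_pos'],env.state()['time_s'])
fs=[]
for c in('side','wrist'):
    fs.append(grab_frame(c))
    for n in('jar_pin_top','other_pin_top','jar_knob_top'): print(c,n,[(round(d['p'],2),np.round(d['point'])) for d in models.search_frame(n,c)[:2]])
cv2.imwrite('pics/f4.png',np.hstack([cv2.resize(fs[0][130:340,200:400],(400,420)),cv2.resize(fs[1][0:420,80:480],(400,420))]))
E
```

```text
time_s: 11.55
ee_pos: [478.0, 193.5, 207.8]
ee_rot: [180.0, 0.1, 13.6]
force: [0.1, -0.8, -1.1]
gripper_width: 0.7
gripper_force: 0.0
time_s: 12.8
ee_pos: [477.9, 193.4, 207.6]
ee_rot: [180.0, 0.1, 13.6]
force: [0.2, 0.3, 0.6]
gripper_width: 0.2
gripper_force: 0.0
time_s: 13.42
ee_pos: [479.2, 193.9, 185.2]
ee_rot: [-180.0, -0.2, 13.6]
force: [-1.6, -0.9, 13.5]
gripper_width: 0.3
gripper_force: 6.9
time_s: 14.68
ee_pos: [360.2, 165.0, 317.5]
ee_rot: [180.0, 0.1, 13.6]
force: [-0.2, -0.3, 0.1]
gripper_width: 0.8
gripper_force: 0.0
[360.20453577 164.98311867 317.51878741] 14.675
side jar_pin_top []
side other_pin_top []
side jar_knob_top [(0.63, array([476., 201., 186.]))]
wrist jar_pin_top [(0.68, array([490., 235., 176.]))]
wrist other_pin_top []
wrist jar_knob_top [(0.55, array([474., 201., 195.]))]
```

View pics/f4.png

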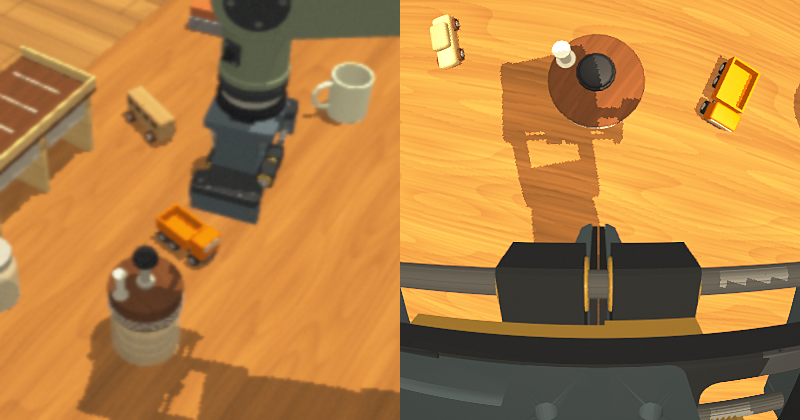

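The pump jar now shows its pin well out (side crop 120,273) and its knob up, with the hand clear. One numeric check of pin height before handing in.

Run:
```python
from workcell import camera_model
import numpy as np
m=camera_model('side')
for z in(134,159,167,175):
    p=m['K']@(m['R']@np.array([492,231,z])+m['t']);u=p[:2]/p[2];print(z,(u-[200,130])*2)
```

```text
134 [119.06913857 291.97544307]
159 [118.65276827 280.15307793]
167 [118.51696095 276.29698218]
175 [118.37987816 272.40467102]
```

The cap was predicted at row 272 for fully out and at 292 for down. I see 273, after 294 at the start, so the pin is fully out.

```bash
python3 -c "
from workcell import env
print(env.job_done())"
```

```text
the job is handed in; nothing more can be done
None
```

I pumped the left jar seven full strokes until its pin stood fully out (top at about 175 mm, the fully-out height). Its knob is back up, the hand is clear, and the job is handed in; no verdict was returned.

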